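# Put the dry dishes away by kind

### The job

Put the dried things away where each kind belongs: both open drinking cups upright on the low tea tray with a handle at each end, both lidded spice tins upright in the deep-walled caddy, and the wooden spoon flat and lengthwise in the narrow cutlery tray. Set each thing down inside its tray instead of dropping it, and leave the stone mortar and the sauce dish where they stand.

Things in the scene. Friction and masses are not known exactly. Their poses are not given: they have to be found in the camera images.
- tea_cup_mid (a point): (Sizes in mm.) Brown stoneware tea cup without handle, open at the top, standing upright: height 50, outer diameter 60 at the rim narrowing to 56 at 12 above the foot and 48 at the foot, wall 4, about 130 g. Point at its centre on its axis, 25 above its underside; z up its axis.
- steel_cup_mid (a point): (Sizes in mm.) Small stainless steel cup without handle, open at the top, standing upright: height 75, outer diameter 58 at the rim and 52 at the foot, thin wall 2.5, about 90 g. Point at its centre on its axis, 37.5 above its underside; z up its axis.
- tin_squat_mid (a point): (Sizes in mm.) Squat round steel spice tin, closed by a flat lid with a small dark dot at the middle, standing upright: diameter 56, height 48, about 120 g. Point at its centre, 24 above its underside; z up its axis.
- tin_tall_mid (a point): (Sizes in mm.) Tall slim round steel spice tin, closed by a flat lid with a small dark dot at the middle, standing upright: diameter 42, height 84, about 120 g. Point at its centre, 42 above its underside; z up its axis.
- spoon_mid (a point): (Sizes in mm.) Wooden spoon lying flat, hollow of the bowl upwards, 138 long: straight handle 14 wide and 10 high, and a round bowl 42 across and 14 high at the +x end, about 30 g. Point half-way along its length, inside the handle, 5 above its underside, near the balance point; x along the handle towards the bowl (handle from -70 to +28, bowl centre at +47), z up.
- tea_tray: (Sizes in mm.) Low dark wooden tea tray, open rectangle 124 x 180 outside, 114 x 170 inside, floor 5 thick, rim 12 high, a small bar handle reaching 11 beyond each short end. Fixed to the worktop; its place among the three trays is swapped from start to start. Origin: centre of its underside on the worktop; x runs across its short side, y along its long side, z up.
- spice_caddy: (Sizes in mm.) Deep white plastic caddy, open rectangular box 124 x 180 outside, 114 x 170 inside, floor 5 thick, walls 35 high. Fixed to the worktop; its place among the three trays is swapped from start to start. Origin: centre of its underside on the worktop; x runs across its short side, y along its long side, z up.
- cutlery_tray: (Sizes in mm.) Narrow wooden cutlery tray, open rectangular box 84 x 190 outside, 74 x 180 inside, floor 5 thick, walls 22 high. Fixed to the worktop; its place among the three trays is swapped from start to start. Origin: centre of its underside on the worktop; x runs across its short side, y along its long side, z up.
- mortar: (Sizes in mm.) Bystander: grey stone mortar, open round pot of diameter 88, height 60, about 0.9 kg; to be left alone. Origin: centre of its underside.
- sauce_dish: (Sizes in mm.) Bystander: shallow white dipping-sauce dish, diameter 82, height 22; to be left alone. Origin: centre of its underside.
Things that resemble listed ones, but are neither listed nor needed, are in the scene too. Leave any blue look-alike of the part that bears tin_squat_mid alone.

How it is judged:
By the outcome, as a careful person would: the job done as asked, in the order asked, and still so for the second after the job is handed in, with the robot touching nothing.
It also fails if it takes over 120 s, if anything falls off the work surface, if the arm or the gripper's body presses on something with over 40 N, if the wrist force passes 120 N, or if a joint passes its speed limit or range.

### The arm

A 6-joint arm with a two-finger parallel gripper is mounted at the origin on the work surface. World frame = base frame: x ahead of the robot, y to its left, z up, the work surface at z = 0. Lengths are in mm, angles in rad, forces in N, time in s.
With the tool pointing down it reaches from about 350 to 1000 mm from the base axis. Payload 7.1 kg.
Tool frame: the origin (TCP) lies midway between the tips of the shut fingers; the grasp point (between the pads) lies 19 mm behind it; x points along the fingers, y is the direction in which the jaws open and shut, and the axes are right-handed (so a half turn about x gives the same grasp; the last joint's range is limited). The gripper opens to 85 mm and grips with 20 to 120 N. Pads are 22 mm wide; open, the fingers measure 114 mm over their backs; the gripper's body (76 mm by 85 mm) begins 54 mm behind the grasp point. The pads swing forward as they close: fully open they stand 13 mm farther back than shut.
Start: joints at [-1.358, 0.423, 1.63, -0, 1.089, -0.019], TCP at [143.6, -608.263, 231.319] pointing down, gripper open.
Joint ranges: [-3, 3], [-0.9, 2.11], [0.09, 2.58], [-1.31, 4.45], [0.11, 2.69], [-2.54, 2.54]. Speed limits (rad/s): [2.39, 2.39, 3.01, 3.14, 3.14, 3.14].

### API

Orientations are given as a unit quaternion [w, x, y, z].
In Python, from station import r, vision, hand_in gives the robot as it stands.
- The arm moves only by the tool servo_tool, never from a script. Its argument "increments" is a list of rows, each a list of 7 numbers: the shift along the tool's x, y, z in m, then the turn, a rotation vector about the tool's x, y, z in degrees, then the opening, from 0 (shut) to 1 (fully open). In form: [[dx, dy, dz, wx, wy, wz, jaw], ...]. A call has 1 to 5 rows; each row shifts and turns the commanded pose from where the row before left it, along the tool's axes as they then stand; what a row does not reach is not made up. A row lasts 1/8 s, in which the tool goes at most 62.5 mm and 10.7 degrees, less where a joint would pass 70% of its speed; a pose out of reach is approached as far as the arm can. A call with a gripper value outside its range is refused whole. The fingers move at their own pace and stop on an object; the grip force is fixed at half the most. Time passes only in rows, so rows that do not move let the fingers close. It gives the time, the measured TCP pose, the force and the opening at its end, in the units of the state.
- r.state(): the state, without advancing time (a new reading comes with each control period).
- vision.snapshot(name): name is "scene" or "side" or "wrist"; returns the picture (400x640x3 uint8, red, green, blue); there is no depth.
- vision.camera_info(name): a dict with "vfov" (degrees; the focal length in pixels is half the picture's height over the tangent of half this angle, whatever the lens; pixels are square), "cx", "cy" (the principal point, pixels), "pose" (4x4, takes a point from camera to world coordinates). Camera axes: x right, y down, z forward; pixel columns grow to the right and rows downward; lengths in mm; the calibration is good to about 2 mm. A picture is of the moment at which its call begins: read the wrist's pose just before it. camera_info takes no time and is no camera call; for the wrist camera it gives the pose at the moment of the call.
- hand_in(): hands the job in, once; it reports no verdict.
The state is a dict: "time": time; "q": joint angles; "qd": joint speeds; "effort": joint torques, N m; "position": TCP position; "orientation": TCP orientation; "wrist_force": force on the tool from outside, world axes, zero at the start; "moment": the same for the moment, N m; "gripper_width": opening from 0.0 (shut) to 1.0 (fully open).
Only numpy, scipy, OpenCV 4.12 (cv2) and the standard library are available. Lean on these libraries where they do the work, as an engineer would, in place of code of your own. Each camera call takes 0.05 s, during which the arm holds its last target.

## Working session

There is one attempt and no reset: what is moved stays moved. The work goes in short steps, Python scripts to look and compute and a tool call to move; the robot and the scene stay as the last step left them, time stands still between calls to the robot, and variables do not carry over. Pictures are saved under pics/ and viewed, and the job is handed in when it is done.

Besides the shell and the picture viewer there is one more tool, called after "Emit:" as name([rows], argument=value, ...), one row to a line, values as JSON. servo_tool: Moves the arm, as the interface text tells. Its arguments: {"type":"object","properties":{"increments":{"type":"array"}},"required":["increments"]}

```bash
mkdir -p pics; ls; python3 - <<'E'
from station import r, vision
import cv2
s=r.state(); print(s)
for n in ["scene","side","wrist"]:
    i=vision.camera_info(n); print(n,i)
    cv2.imwrite(f"pics/{n}0.png",vision.snapshot(n)[:,:,::-1])
E
```

```text
pics
{'time': 0.0, 'q': array([-1.35800311e+00,  4.23852162e-01,  1.63072215e+00,  4.44609710e-06,
        1.08860355e+00, -1.90129562e-02]), 'qd': array([-6.86255590e-04,  1.06871718e-03,  5.66325907e-04,  7.06863151e-05,
        5.37687106e-05, -9.78299076e-04]), 'effort': array([ 2.62773669e-03, -5.57381451e+01, -2.81742096e+01,  1.16531319e-04,
        7.44458725e-03,  1.76512083e-05]), 'position': array([ 143.48330272, -607.72411193,  230.52599563]), 'orientation': array([-0.08121378, -0.70230966, -0.0823297 ,  0.70241532]), 'wrist_force': array([ 0.24965992, -0.43663037, -0.90141473]), 'moment': array([-0.01426635, -0.02554037, -0.00756053]), 'gripper_width': 1.0000513879774522}
scene {'vfov': 55.763819306869635, 'cx': 315.9939959393377, 'cy': 199.183933206377, 'pose': array([[-4.65552826e-01,  4.89307170e-01, -7.37454445e-01,
         1.28894993e+03],
       [ 8.84722647e-01,  2.78908617e-01, -3.73464618e-01,
         3.89833373e+02],
       [ 2.29434841e-02, -8.26310158e-01, -5.62747830e-01,
         6.74666305e+02],
       [ 0.00000000e+00,  0.00000000e+00,  0.00000000e+00,

[... 195 characters left out ...]
28e+02],
       [-1.78652309e-01,  6.12467969e-01, -7.70043076e-01,
         7.86708686e+02],
       [ 5.82478054e-03, -7.81961813e-01, -6.23299122e-01,
         7.07649580e+02],
       [ 0.00000000e+00,  0.00000000e+00,  0.00000000e+00,
         1.00000000e+00]])}
wrist {'vfov': 67.56498866192729, 'cx': 320.63572075084926, 'cy': 197.8980918111629, 'pose': array([[ 2.30237821e-01, -9.33274454e-01, -2.75661638e-01,
         2.14261963e+02],
       [-9.73134180e-01, -2.20994301e-01, -6.45862725e-02,
        -5.91388058e+02],
       [-6.42932770e-04,  2.83125964e-01, -9.59082517e-01,
         3.72808081e+02],
       [ 0.00000000e+00,  0.00000000e+00,  0.00000000e+00,
         1.00000000e+00]])}
```

View pics/scene0.png

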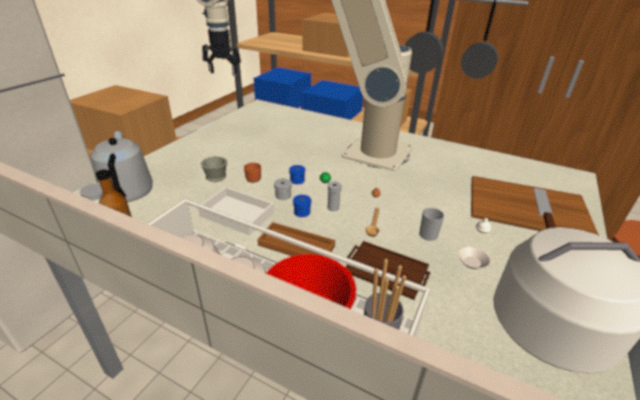

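View pics/side0.png

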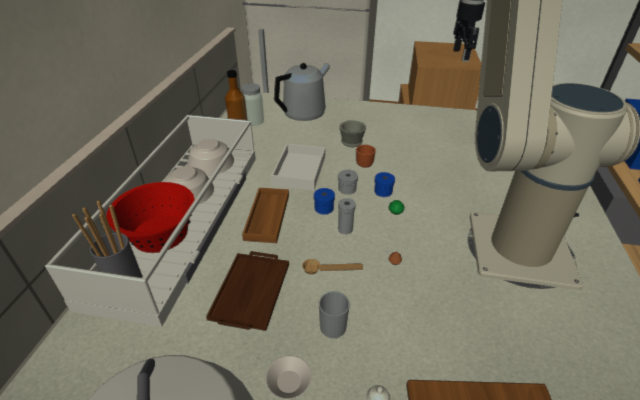

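View pics/wrist0.png

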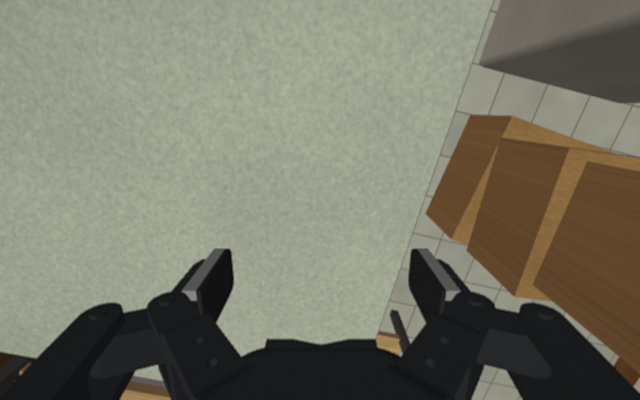

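```bash
cat > h.py <<'E'
import numpy as np, cv2
def K(i):
    f=200/np.tan(np.radians(i['vfov'])/2); return f,i['cx'],i['cy']
def ray(i,u,v):
    f,cx,cy=K(i); P=np.array(i['pose']); d=P[:3,:3]@np.array([(u-cx)/f,(v-cy)/f,1.]); return P[:3,3],d/np.linalg.norm(d)
def onz(i,u,v,z):
    o,d=ray(i,u,v); return o+d*(z-o[2])/d[2]
def proj(i,p):
    f,cx,cy=K(i); P=np.array(i['pose']); c=P[:3,:3].T@(np.array(p,float)-P[:3,3]); return np.array([f*c[0]/c[2]+cx,f*c[1]/c[2]+cy])
E
python3 - <<'E'
import cv2
a=cv2.imread("pics/side0.png"); 
cv2.imwrite("pics/side0a.png",cv2.resize(a[110:260,200:420],None,fx=3.6,fy=3.6,interpolation=cv2.INTER_CUBIC))
cv2.imwrite("pics/side0b.png",cv2.resize(a[235:385,200:420],None,fx=3.6,fy=3.6,interpolation=cv2.INTER_CUBIC))
E
```

```text
(no output)
```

View pics/side0a.png

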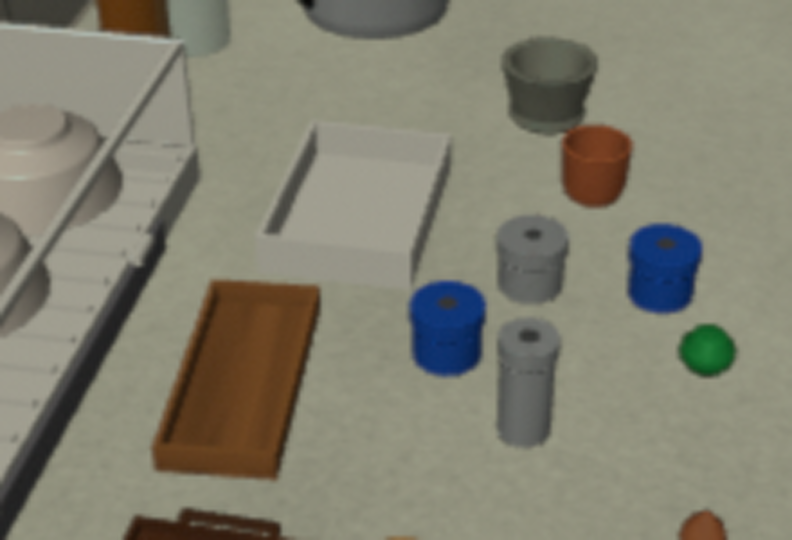

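View pics/side0b.png

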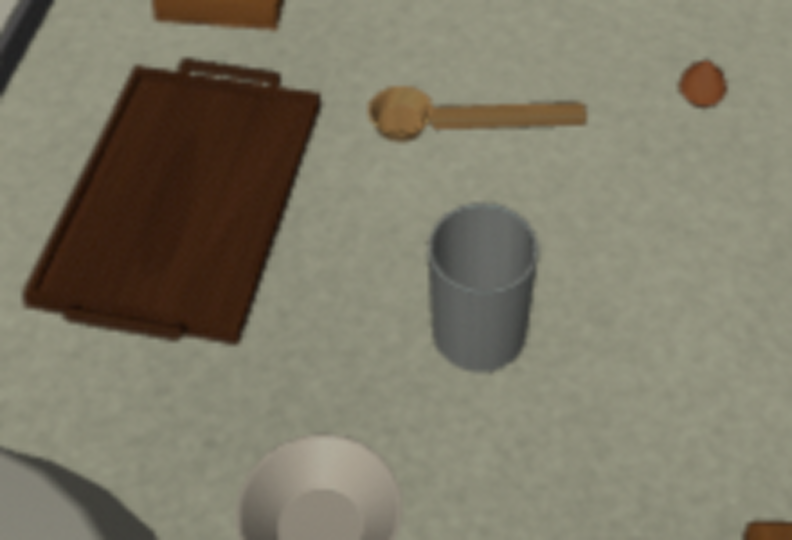

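```bash
python3 - <<'E'
from station import r, vision
from h import *
i=vision.camera_info("side"); j=vision.camera_info("scene")
L=[("squat","a",533,234,48),("tall","a",529,337,84),("blue1","a",447,303,48),("blue2","a",667,243,48),("cup","a",597,146,50),("steel","b",483,248,75),("mortar","a",549,62,60),("spH","b",586,112,8),("spB","b",400,112,12),("green","a",707,350,15),("onion","b",703,85,15),("sauce","b",321,495,15),
("tea1","b",135,67,12),("tea2","b",321,95,12),("tea3","b",238,340,12),("tea4","b",25,298,12),
("cad1","a",316,125,35),("cad2","a",452,137,35),("cad3","a",411,248,35),("cad4","a",262,236,35),
("cut1","a",211,283,22),("cut2","a",320,288,22),("cut3","a",278,460,22),("cut4","a",157,452,22)]
for n,c,x,y,z in L:
    p=onz(i,200+x/3.6,(110 if c=="a" else 235)+y/3.6,z); print(n,p.round(0),proj(j,p).round(0))
E
```

```text
squat [ 440. -162.   48.] [282. 183.]
tall [422.   9.  84.] [334. 185.]
blue1 [490. -64.  48.] [301. 199.]
blue2 [ 338. -169.   48.] [296. 168.]
cup [ 403. -297.   50.] [253. 167.]
steel [407. 299.  75.] [433. 214.]
mortar [ 458. -415.   60.] [214. 162.]
spH [366. 132.   8.] [377. 208.]
spB [480. 157.  12.] [372. 230.]
green [300. -86.  15.] [323. 178.]
onion [295. 102.  15.] [376. 193.]
sauce [468. 415.  15.] [468. 258.]
tea1 [656. 150.  12.] [344. 269.]
tea2 [532. 152.  12.] [363. 240.]
tea3 [534. 335.  12.] [431. 264.]
tea4 [656. 330.  12.] [415. 296.]
cad1 [ 648. -310.   35.] [200. 206.]
cad2 [ 529. -313.   35.] [226. 187.]
cad3 [ 532. -144.   35.] [270. 202.]
cad4 [ 649. -139.   35.] [248. 224.]
cut1 [677. -89.  22.] [258. 239.]
cut2 [593. -98.  22.] [272. 222.]
cut3 [576.  92.  22.] [336. 240.]
cut4 [657.  99.  22.] [325. 259.]
```

```bash
cat >> h.py <<'E'
from scipy.spatial.transform import Rotation as R
def rot(s): 
    q=s['orientation']; return R.from_quat([q[1],q[2],q[3],q[0]])
E
python3 - <<'E'
from station import r, vision
from h import *
s=r.state(); M=rot(s).as_matrix(); print(M.round(3))
i=vision.camera_info("wrist"); print((M.T@(i['pose'][:3,3]-s['position'])).round(1)); print((M.T@i['pose'][:3,:3]).round(3))
E
```

```text
[[-0.     0.23  -0.973]
 [ 0.001 -0.973 -0.23 ]
 [-1.    -0.001 -0.   ]]
[-1.422e+02  1.000e-01 -7.270e+01]
[[-0.001 -0.283  0.959]
 [ 1.     0.     0.001]
 [-0.001  0.959  0.283]]
```

```bash
cat > plan.py <<'E'
# usage: plan.py x y z psi n jaw  -> rows in tool axes
import sys
from station import r
from h import *
x,y,z,psi=map(float,sys.argv[1:5]); n=int(sys.argv[5])
s=r.state(); R0=rot(s); p0=np.array(s['position'])
c,sn=np.cos(np.radians(psi)),np.sin(np.radians(psi))
yy=np.array([c,sn,0]);xx=np.array([0,0,-1.]);Rt=R.from_matrix(np.c_[xx,yy,np.cross(xx,yy)])
rv=(R0.inv()*Rt).as_rotvec(degrees=True); d=(np.array([x,y,z])-p0)
rv_n=rv/n; Rc=R0
print("t",round(s['time'],2),"pos",p0.round(1),"err",d.round(1),"rv",rv.round(2),"F",s['wrist_force'].round(1),"g",round(s['gripper_width'],3))
for k in range(n):
    t=Rc.inv().apply(d/n)/1000
    print([round(v,4) for v in t]+[round(v,2) for v in rv_n])
    Rc=Rc*R.from_rotvec(rv_n,degrees=True)
E
python3 plan.py 403 -297 170 0 9
```

```text
t 0.15 pos [ 143.5 -607.9  230.7] err [259.5 310.9 -60.7] rv [-7.672e+01 -5.000e-02  6.000e-02] F [-0.4  0.5  0.5] g 1.004
[np.float64(0.0068), np.float64(-0.027), np.float64(-0.036), np.float64(-8.52), np.float64(-0.01), np.float64(0.01)]
[np.float64(0.0068), np.float64(-0.0214), np.float64(-0.0396), np.float64(-8.52), np.float64(-0.01), np.float64(0.01)]
[np.float64(0.0068), np.float64(-0.0152), np.float64(-0.0423), np.float64(-8.52), np.float64(-0.01), np.float64(0.01)]
[np.float64(0.0068), np.float64(-0.0088), np.float64(-0.0441), np.float64(-8.52), np.float64(-0.01), np.float64(0.01)]
[np.float64(0.0068), np.float64(-0.0022), np.float64(-0.0449), np.float64(-8.52), np.float64(-0.01), np.float64(0.01)]
[np.float64(0.0068), np.float64(0.0045), np.float64(-0.0448), np.float64(-8.52), np.float64(-0.01), np.float64(0.01)]
[np.float64(0.0068), np.float64(0.0111), np.float64(-0.0436), np.float64(-8.52), np.float64(-0.01), np.float64(0.01)]
[np.float64(0.0067), np.float64(0.0174), np.float64(-0.0415), np.float64(-8.52), np.float64(-0.01), np.float64(0.01)]
[np.float64(0.0067), np.float64(0.0234), np.float64(-0.0384), np.float64(-8.52), np.float64(-0.01), np.float64(0.01)]
```

Emit:
servo_tool([
  [0.007,-0.027,-0.036,-8.5,0,0,1],
  [0.007,-0.021,-0.04,-8.5,0,0,1],
  [0.007,-0.015,-0.042,-8.5,0,0,1],
  [0.007,-0.009,-0.044,-8.5,0,0,1],
  [0.007,-0.002,-0.045,-8.5,0,0,1],
])

```text
time: 0.78
position: [288.9, -435.0, 196.0]
orientation: [0.332, 0.624, 0.332, -0.624]
wrist_force: [0.4, -0.5, 0.4]
gripper_width: 1.002
```

Emit:
servo_tool([
  [0.007,0.0045,-0.045,-8.5,0,0,1],
  [0.007,0.011,-0.044,-8.5,0,0,1],
  [0.007,0.017,-0.0415,-8.5,0,0,1],
  [0.007,0.023,-0.038,-8.5,0,0,1],
  [0,0,0,0,0,0,1],
])

```text
time: 1.4
position: [404.3, -295.8, 167.7]
orientation: [0.5, 0.5, 0.501, -0.5]
wrist_force: [0.2, -0.7, 0.7]
gripper_width: 0.998
```

```bash
sed -i 's/print(\[round(v,4) for v in t\]+\[round(v,2) for v in rv_n\])/print(*[round(float(v),4) for v in t],*[round(float(v),2) for v in rv_n])/' plan.py; python3 plan.py 403 -297 170 0 1;  python3 - <<'E'
from station import r, vision
import cv2
cv2.imwrite("pics/w1.png",vision.snapshot("wrist")[:,:,::-1])
E
```

```text
t 1.4 pos [ 404.3 -295.8  167.7] err [-1.3 -1.2  2.3] rv [ 0.06 -0.06  0.05] F [ 0.2 -0.7  0.7] g 0.998
-0.0023 -0.0013 0.0012 0.06 -0.06 0.05
```

View pics/w1.png

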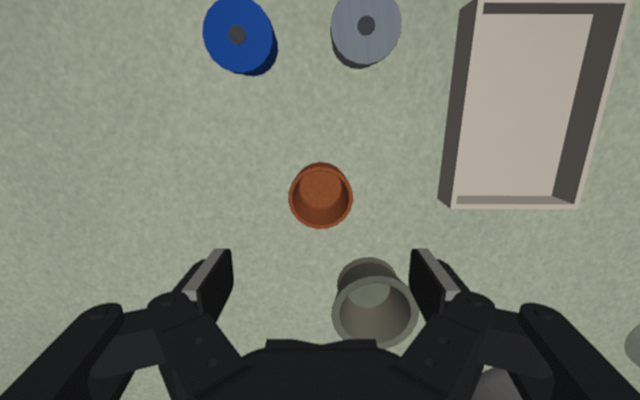

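```bash
python3 - <<'E'
from station import r, vision
from h import *
i=vision.camera_info("wrist")
for n,u,v,z in [("cup",321,195,50),("squat",366,26,48),("blue2",237,35,48),("mortar",375,311,60)]:
    print(n,onz(i,u,v,z).round(1))
for n,u,v in [("cad_bl",452,207),("cad_br",577,207),("cad_tr",630,3),("cad_tl",478,2)]: print(n,onz(i,u,v,35).round(1))
print(i['pose'][:3,3])
E
```

```text
cup [ 404.7 -299.1   50. ]
squat [ 440.  -162.3   48. ]
blue2 [ 338.6 -168.6   48. ]
mortar [ 457.7 -415.    60. ]
cad_bl [ 531.7 -315.7   35. ]
cad_br [ 652.9 -315.8   35. ]
cad_tr [ 653.6 -143.    35. ]
cad_tl [ 531.1 -142.1   35. ]
[ 404.23490003 -224.6546118   310.20697287]
```

Emit:
servo_tool([
  [0.039,0,0.0015,0,0,0,1],
  [0.039,0,0.0012,0,0,0,1],
  [0.039,0,0,0,0,0,1],
  [0.038,0,0,0,0,0,1],
  [0,0,0,0,0,0,1],
])

```text
time: 2.08
position: [401.1, -300.3, 11.3]
orientation: [-0.497, -0.501, -0.5, 0.502]
wrist_force: [-1.2, 0.5, -0.1]
gripper_width: 1.001
```

Emit:
servo_tool([
  [0,0,0,0,0,0,0],
  [0,0,0,0,0,0,0],
  [0,0,0,0,0,0,0],
  [0,0,0,0,0,0,0],
  [0,0,0,0,0,0,0],
])

```text
time: 2.7
position: [403.9, -301.7, 15.5]
orientation: [-0.5, -0.501, -0.498, 0.501]
wrist_force: [-2.3, -0.5, 5.4]
gripper_width: 0.686
```

```bash
python3 plan.py 404 -298 172 0 4;  python3 - <<'E'
from station import r, vision
import cv2
cv2.imwrite("pics/w2.png",vision.snapshot("wrist")[:,:,::-1])
E
```

```text
t 2.7 pos [ 403.9 -301.7   15.5] err [1.000e-01 3.700e+00 1.565e+02] rv [-0.22  0.12 -0.12] F [-2.3 -0.5  5.4] g 0.686
-0.0391 0.0001 -0.0009 -0.05 0.03 -0.03
-0.0391 0.0001 -0.0009 -0.05 0.03 -0.03
-0.0391 0.0001 -0.0009 -0.05 0.03 -0.03
-0.0391 0.0 -0.0009 -0.05 0.03 -0.03
```

View pics/w2.png

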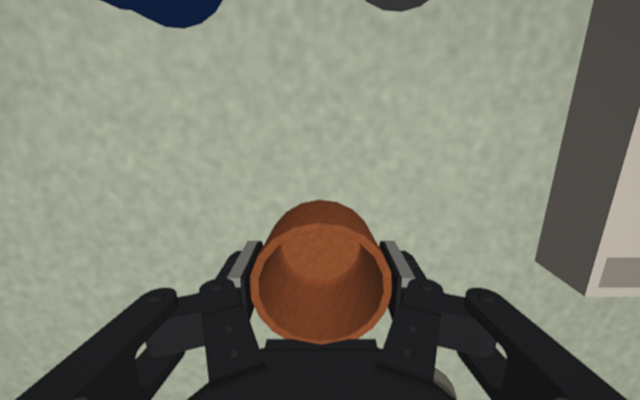

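Emit:
servo_tool([
  [-0.039,0,-0.001,0,0,0,0],
  [-0.039,0,-0.001,0,0,0,0],
  [-0.039,0,-0.001,0,0,0,0],
  [-0.039,0,-0.001,0,0,0,0],
  [0,0.016,-0.042,0,0,0,0],
])

```text
time: 3.38
position: [421.7, -257.5, 174.4]
orientation: [0.502, 0.503, 0.494, -0.501]
wrist_force: [0.6, -0.3, -2.1]
gripper_width: 0.686
```

Emit:
servo_tool([
  [0,0.018,-0.046,0,0,0,0],
  [0,0.018,-0.046,0,0,0,0],
  [0,0.018,-0.046,0,0,0,0],
  [0,0.018,-0.046,0,0,0,0],
  [0,0.018,-0.046,0,0,0,0],
])

```text
time: 4.0
position: [511.2, -23.7, 171.2]
orientation: [0.5, 0.502, 0.498, -0.5]
wrist_force: [0.0, -0.1, -1.6]
gripper_width: 0.684
```

Emit:
servo_tool([
  [0,0.018,-0.046,0,0,0,0],
  [0,0.018,-0.046,0,0,0,0],
  [0,0.018,-0.046,0,0,0,0],
  [0,0.018,-0.046,0,0,0,0],
  [0,0,0,0,0,0,0],
])

```text
time: 4.62
position: [584.5, 161.6, 171.3]
orientation: [0.501, 0.501, 0.499, -0.499]
wrist_force: [-0.0, -0.8, -0.6]
gripper_width: 0.685
```

```bash
python3 plan.py 594 199 172 0 1;  python3 - <<'E'
from station import r, vision
import cv2
cv2.imwrite("pics/w3.png",vision.snapshot("wrist")[:,:,::-1])
E
```

```text
t 4.62 pos [584.5 161.6 171.3] err [ 9.5 37.4  0.7] rv [-0.03 -0.08 -0.23] F [-0.  -0.8 -0.6] g 0.685
-0.0006 0.0095 -0.0374 -0.03 -0.08 -0.23
```

View pics/w3.png

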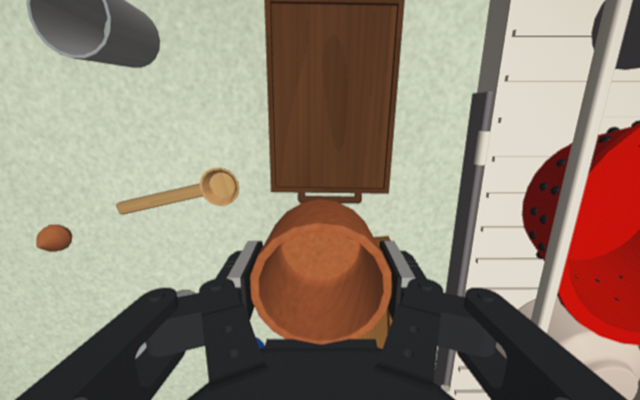

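```bash
python3 - <<'E'
from station import r, vision
from h import *
i=vision.camera_info("wrist")
for n,u,v,z in [("tea nl",270,191,12),("tea nr",389,193,12),("tea fl",265,1,12),("tea fr",404,1,12),("spoonbowl",219,187,14),("spoon end",119,208,8),("rack",470,200,60),("steel",66,20,75)]:
    print(n,onz(i,u,v,z).round(1))
E
```

```text
tea nl [531.7 150.5  12. ]
tea nr [656.  148.1  12. ]
tea fl [535.8 323.3  12. ]
tea fr [657.9 323.3  12. ]
spoonbowl [479.7 155.4  14. ]
spoon end [368.3 130.8   8. ]
rack [716.7 154.9  60. ]
steel [405.1 292.5  75. ]
```

Emit:
servo_tool([
  [0.02,0.01,-0.036,0,0,0,0],
  [0.045,0,0,0,0,0,0],
  [0.045,0,0,0,0,0,0],
  [0.03,0,0,0,0,0,0],
  [0,0,0,0,0,0,0],
])

```text
time: 5.3
position: [591.2, 192.7, 28.0]
orientation: [-0.498, -0.5, -0.499, 0.503]
wrist_force: [-0.4, 0.2, -0.4]
gripper_width: 0.682
```

```bash
python3 plan.py 595 198 21 0 2
```

```text
t 5.3 pos [591.2 192.7  28. ] err [ 3.8  5.3 -7. ] rv [-0.29  0.09  0.25] F [-0.4  0.2 -0.4] g 0.682
0.0035 0.0019 -0.0026 -0.14 0.04 0.13
0.0035 0.0019 -0.0026 -0.14 0.04 0.13
```

Emit:
servo_tool([
  [0,0.002,-0.003,0,0,0,0],
  [0,0,0,0,0,0,0],
  [0,0,0,0,0,0,0],
])

```text
time: 5.68
position: [595.9, 197.8, 30.8]
orientation: [0.499, 0.502, 0.499, -0.5]
wrist_force: [-0.2, -1.0, -0.4]
gripper_width: 0.688
```

Emit:
servo_tool([
  [0.004,0,0,0,0,0,0],
  [0.003,0,0,0,0,0,0],
  [0.0015,0,0,0,0,0,0],
  [0,0,0,0,0,0,0],
  [0,0,0,0,0,0,0],
])

```text
time: 6.3
position: [595.1, 197.5, 20.7]
orientation: [-0.499, -0.501, -0.499, 0.501]
wrist_force: [-0.4, 0.1, -1.1]
gripper_width: 0.685
```

Emit:
servo_tool([
  [0.0015,0,0,0,0,0,0],
  [0,0,0,0,0,0,0],
  [0,0,0,0,0,0,0],
])

```text
time: 6.68
position: [595.2, 197.6, 20.5]
orientation: [0.499, 0.501, 0.499, -0.501]
wrist_force: [-4.1, -1.0, 10.7]
gripper_width: 0.681
```

Emit:
servo_tool([
  [0,0,0,0,0,0,0.8],
  [0,0,0,0,0,0,0.95],
  [0,0,0,0,0,0,0.95],
  [0,0,0,0,0,0,0.95],
])

```text
time: 7.18
position: [595.1, 197.5, 19.1]
orientation: [-0.499, -0.501, -0.499, 0.501]
wrist_force: [-0.4, 0.6, 0.1]
gripper_width: 0.954
```

Emit:
servo_tool([
  [-0.02,0,0,0,0,0,1],
  [-0.045,0,0,0,0,0,1],
  [-0.05,0,0,0,0,0,1],
  [-0.045,0,0,0,0,0,1],
  [0,-0.03,0,0,0,0,1],
])

```text
time: 7.8
position: [569.2, 198.7, 185.3]
orientation: [0.501, 0.505, 0.497, -0.498]
wrist_force: [-0.6, -0.1, -1.1]
gripper_width: 0.999
```

```bash
python3 plan.py 406 298 185 0 5;  python3 - <<'E'
from station import r, vision
import cv2
cv2.imwrite("pics/w4.png",vision.snapshot("wrist")[:,:,::-1])
cv2.imwrite("pics/s4.png",vision.snapshot("side")[:,:,::-1])
E
```

```text
t 7.8 pos [569.2 198.7 185.3] err [-163.2   99.3   -0.3] rv [-0.26 -0.2  -0.61] F [-0.6 -0.1 -1.1] g 0.999
-0.0002 -0.0327 -0.0197 -0.05 -0.04 -0.12
-0.0002 -0.0327 -0.0197 -0.05 -0.04 -0.12
-0.0001 -0.0327 -0.0198 -0.05 -0.04 -0.12
-0.0 -0.0327 -0.0198 -0.05 -0.04 -0.12
0.0 -0.0327 -0.0198 -0.05 -0.04 -0.12
```

View pics/w4.png

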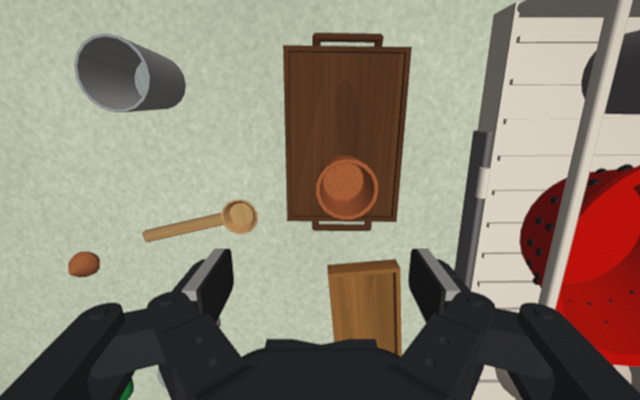

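View pics/s4.png

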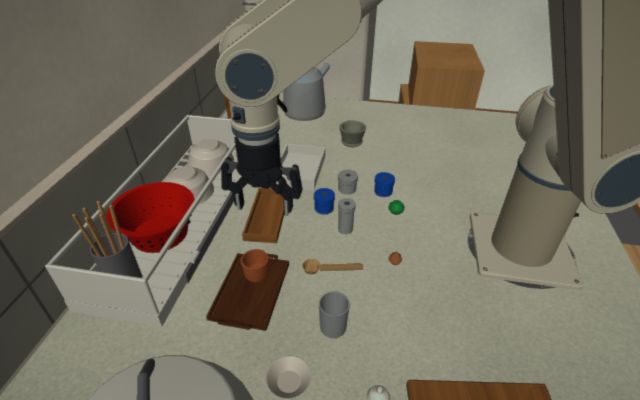

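```bash
python3 - <<'E'
from station import r, vision
from h import *
i=vision.camera_info("wrist")
for n,u,v,z in [("tea nl",288,220,12),("tea nr",396,220,12),("tea fl",284,47,12),("tea fr",411,47,12),("spoonbowl",240,216,14),("spoon end",145,237,8),("steel",113,73,75),("cup",347,187,55)]:
    print(n,onz(i,u,v,z).round(1))
E
```

```text
tea nl [527.7 151.9  12. ]
tea nr [647.8 151.5  12. ]
tea fl [529.8 326.4  12. ]
tea fr [650.  326.1  12. ]
spoonbowl [475.3 157.5  14. ]
spoon end [362.9 130.2   8. ]
steel [404.2 297.1  75. ]
cup [588.5 200.6  55. ]
```

Emit:
servo_tool([
  [0,-0.033,-0.02,0,0,0,1],
  [0,-0.033,-0.02,0,0,0,1],
  [0,-0.033,-0.02,0,0,0,1],
  [0,-0.031,-0.02,0,0,0,1],
  [0,-0.028,-0.019,0,0,0,1],
])

```text
time: 8.52
position: [406.8, 298.0, 180.0]
orientation: [0.499, 0.501, 0.499, -0.501]
wrist_force: [-0.2, 0.1, -0.1]
gripper_width: 1.003
```

Emit:
servo_tool([
  [0,0,0,0,0,0,1],
])

```text
time: 8.65
position: [406.4, 298.2, 179.9]
orientation: [0.5, 0.5, 0.5, -0.5]
wrist_force: [0.0, 0.2, -0.2]
gripper_width: 0.997
```

```bash
python3 plan.py 406 298 185 0 1;  python3 - <<'E'
from station import r, vision
import cv2
cv2.imwrite("pics/w5.png",vision.snapshot("wrist")[:,:,::-1])
E
```

```text
t 8.65 pos [406.4 298.2 179.9] err [-0.4 -0.2  5.1] rv [-0.06 -0.01 -0.  ] F [ 0.   0.2 -0.2] g 0.997
-0.0051 -0.0004 0.0002 -0.06 -0.01 -0.0
```

View pics/w5.png

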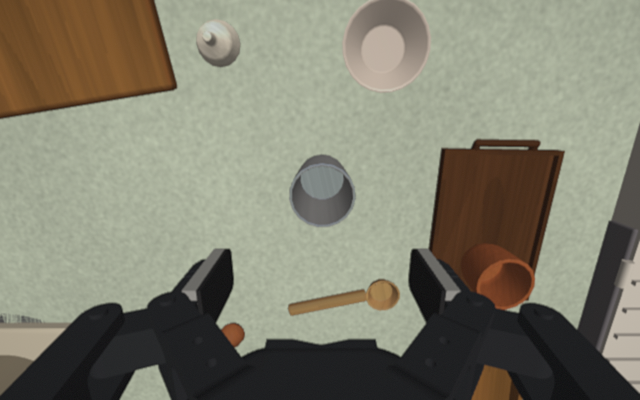

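```bash
python3 - <<'E'
from station import r, vision
from h import *
i=vision.camera_info("wrist")
for n,u,v,z in [("tea nl",432,240,12),("tea fl",443,150,12),("tea fr",563,152,12),("spoonbowl",382,293,14),("spoon end",290,309,8),("steel",322,195,75),("cup",502,283,55),("sauce",386,45,22)]:
    print(n,onz(i,u,v,z).round(1))
E
```

```text
tea nl [534.3 228.2  12. ]
tea fl [535.  329.5  12. ]
tea fr [659.8 327.2  12. ]
spoonbowl [481.2 160.7  14. ]
spoon end [370.5 134.2   8. ]
steel [409.5 299.4  75. ]
cup [593.2 199.9  55. ]
sauce [468. 426.  22.]
```

Emit:
servo_tool([
  [0.04,0.0015,-0.0003,0,0,0,1],
  [0.04,0,0,0,0,0,1],
  [0.04,0,0,0,0,0,1],
  [0.03,0,0,0,0,0,1],
  [0,0,0,0,0,0,1],
])

```text
time: 9.32
position: [408.9, 296.3, 27.7]
orientation: [-0.499, -0.5, -0.499, 0.503]
wrist_force: [-0.4, -0.0, 0.6]
gripper_width: 1.002
```

Emit:
servo_tool([
  [0,0,0,0,0,0,0],
  [0,0,0,0,0,0,0],
  [0,0,0,0,0,0,0],
  [0,0,0,0,0,0,0],
  [0,0,0,0,0,0,0],
])

```text
time: 9.95
position: [410.1, 298.2, 31.0]
orientation: [0.499, 0.502, 0.499, -0.5]
wrist_force: [-0.3, -0.6, 6.9]
gripper_width: 0.655
```

Emit:
servo_tool([
  [0,0,0,0,0,0,0],
])

```text
time: 10.07
position: [410.0, 298.1, 31.0]
orientation: [0.499, 0.502, 0.499, -0.5]
wrist_force: [-0.9, -1.5, 6.5]
gripper_width: 0.655
```

```bash
python3 plan.py 408 298 172 0 4;  python3 - <<'E'
from station import r, vision
import cv2
cv2.imwrite("pics/w6.png",vision.snapshot("wrist")[:,:,::-1])
E
```

```text
t 10.07 pos [410.  298.1  31. ] err [-2.00e+00 -1.00e-01  1.41e+02] rv [-0.21 -0.09 -0.14] F [-0.9 -1.5  6.5] g 0.655
-0.0353 -0.0004 -0.0 -0.05 -0.02 -0.03
-0.0353 -0.0004 -0.0 -0.05 -0.02 -0.03
-0.0353 -0.0005 0.0 -0.05 -0.02 -0.03
-0.0353 -0.0005 0.0 -0.05 -0.02 -0.03
```

View pics/w6.png

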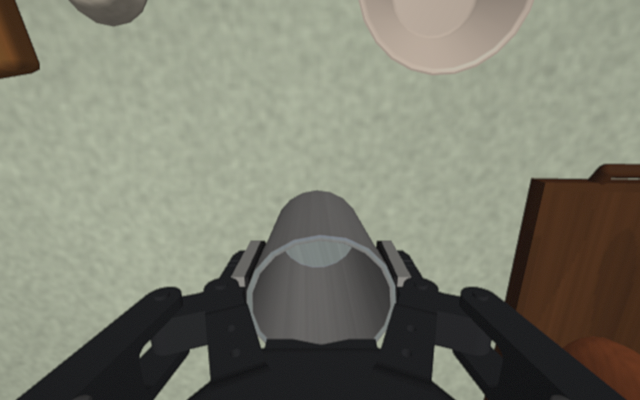

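Emit:
servo_tool([
  [-0.03,0,0,0,0,0,0],
  [-0.04,0,0,0,0,0,0],
  [-0.035,0,0,0,0,0,0],
  [0,0.035,0.002,0,0,0,0],
  [0,0.04,0.002,0,0,0,0],
])

```text
time: 10.75
position: [485.0, 293.7, 136.3]
orientation: [0.5, 0.502, 0.499, -0.5]
wrist_force: [-0.3, -0.7, -1.5]
gripper_width: 0.65
```

Emit:
servo_tool([
  [0,0.04,0.002,0,0,0,0],
  [0,0.04,0.002,0,0,0,0],
  [0,0.03,0.002,0,0,0,0],
  [0,0,0,0,0,0,0],
  [0,0,0,0,0,0,0],
])

```text
time: 11.38
position: [593.2, 286.7, 134.5]
orientation: [-0.499, -0.501, -0.499, 0.501]
wrist_force: [0.3, -0.4, -1.3]
gripper_width: 0.648
```

```bash
python3 plan.py 595 285 41 0 4;  python3 - <<'E'
from station import r, vision
import cv2
cv2.imwrite("pics/w7.png",vision.snapshot("wrist")[:,:,::-1])
E
```

```text
t 11.38 pos [593.2 286.7 134.5] err [  1.8  -1.7 -93.5] rv [-0.23  0.01  0.04] F [ 0.3 -0.4 -1.3] g 0.648
0.0234 0.0005 0.0004 -0.06 0.0 0.01
0.0234 0.0005 0.0004 -0.06 0.0 0.01
0.0234 0.0005 0.0004 -0.06 0.0 0.01
0.0234 0.0005 0.0004 -0.06 0.0 0.01
```

View pics/w7.png

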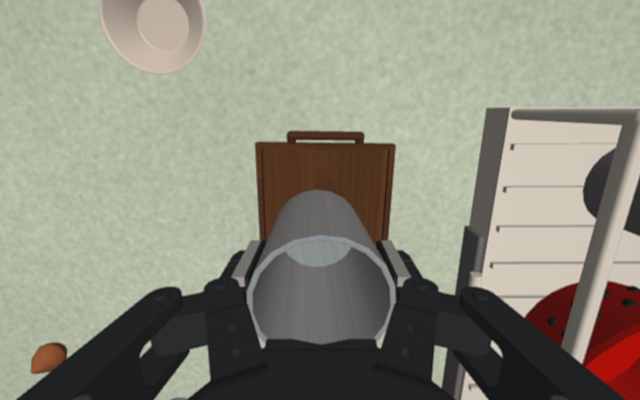

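Emit:
servo_tool([
  [0.03,0.001,0.0008,0,0,0,0],
  [0.035,0.001,0.0008,0,0,0,0],
  [0.027,0,0,0,0,0,0],
  [0,0,0,0,0,0,0],
  [0,0,0,0,0,0,0],
])

```text
time: 12.05
position: [596.1, 285.7, 43.5]
orientation: [0.499, 0.501, 0.499, -0.5]
wrist_force: [0.8, -0.1, -0.8]
gripper_width: 0.655
```

Emit:
servo_tool([
  [0.004,0,0,0,0,0,0],
  [0.0025,0,0,0,0,0,0],
  [0.001,0,0,0,0,0,0],
  [0,0,0,0,0,0,0],
])

```text
time: 12.55
position: [596.4, 285.5, 36.1]
orientation: [0.499, 0.501, 0.499, -0.501]
wrist_force: [-2.2, 0.4, 6.7]
gripper_width: 0.65
```

Contact. Release and retreat.

Emit:
servo_tool([
  [0,0,0,0,0,0,0.8],
  [0,0,0,0,0,0,0.95],
  [0,0,0,0,0,0,0.95],
  [0,0,0,0,0,0,0.95],
])

```text
time: 13.05
position: [596.0, 285.2, 34.7]
orientation: [-0.499, -0.501, -0.499, 0.501]
wrist_force: [0.2, 1.2, 0.3]
gripper_width: 0.949
```

Emit:
servo_tool([
  [-0.02,0,0,0,0,0,1],
  [-0.045,0,0,0,0,0,1],
  [-0.05,0,0,0,0,0,1],
  [-0.035,0,0,0,0,0,1],
  [0,-0.015,0.045,0,0,0,1],
])

```text
time: 13.68
position: [584.0, 242.9, 190.4]
orientation: [0.501, 0.504, 0.498, -0.497]
wrist_force: [-0.4, -0.8, -0.3]
gripper_width: 1.001
```

Emit:
servo_tool([
  [0,-0.018,0.052,0,0,0,1],
  [0,-0.018,0.052,0,0,0,1],
  [0,-0.018,0.052,0,0,0,1],
  [0,-0.018,0.052,0,0,0,1],
  [0,-0.018,0.052,0,0,0,1],
])

```text
time: 14.3
position: [489.6, -20.8, 186.3]
orientation: [0.5, 0.501, 0.499, -0.5]
wrist_force: [1.0, -0.5, 0.3]
gripper_width: 1.001
```

Emit:
servo_tool([
  [0,-0.018,0.052,0,0,0,1],
  [0,-0.018,0.052,0,0,0,1],
  [0,-0.018,0.04,0,0,0,1],
  [0,0,0,0,0,0,1],
  [0,0,0,0,0,0,1],
])

```text
time: 14.92
position: [435.7, -163.1, 185.7]
orientation: [0.499, 0.501, 0.498, -0.501]
wrist_force: [0.0, 0.7, 0.3]
gripper_width: 1.004
```

```bash
python3 plan.py 440 -162 180 0 1;  python3 - <<'E'
from station import r, vision
import cv2
cv2.imwrite("pics/w8.png",vision.snapshot("wrist")[:,:,::-1])
cv2.imwrite("pics/s8.png",vision.snapshot("side")[:,:,::-1])
E
```

```text
t 14.93 pos [ 435.7 -163.1  185.7] err [ 4.3  1.1 -5.7] rv [-0.27  0.02 -0.08] F [0.  0.7 0.3] g 1.004
0.0057 0.0043 -0.0011 -0.27 0.02 -0.08
```

View pics/w8.png

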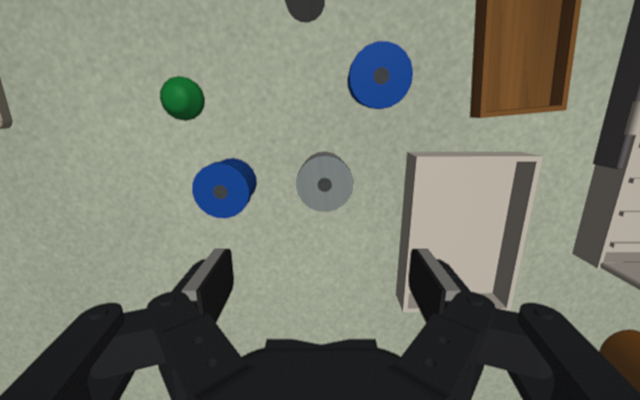

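View pics/s8.png

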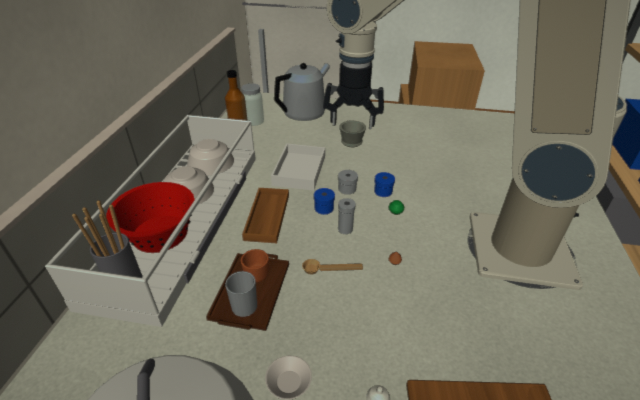

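```bash
python3 - <<'E'
from station import r, vision
from h import *
i=vision.camera_info("wrist")
for n,u,v,z in [("squat",324,184,48),("blue2",220,191,48),("blue1",381,75,48),("cad tl",409,155,35),("cad tr",540,156,35),("cad bl",402,310,35),("cut bl",472,117,22),("cut br",568,109,22)]:
    print(n,onz(i,u,v,z).round(1))
E
```

```text
squat [ 439.9 -159.2   48. ]
blue2 [ 339.3 -165.9   48. ]
blue1 [489.4 -61.8  48. ]
cad tl [ 523.4 -133.4   35. ]
cad tr [ 652.1 -134.7   35. ]
cad bl [ 529.9 -311.7   35. ]
cut bl [586.4 -97.9  22. ]
cut br [679.6 -90.5  22. ]
```

Emit:
servo_tool([
  [0.045,0.003,-0.002,0,0,0,1],
  [0.05,0.0012,-0.0005,0,0,0,1],
  [0.05,0,0,0,0,0,1],
  [0.027,0,0,0,0,0,1],
  [0,0,0,0,0,0,1],
])

```text
time: 15.65
position: [438.6, -159.1, 11.2]
orientation: [-0.498, -0.5, -0.501, 0.501]
wrist_force: [-0.6, 1.0, 1.1]
gripper_width: 1.004
```

Emit:
servo_tool([
  [0,0,0,0,0,0,1],
  [0,0,0,0,0,0,0],
  [0,0,0,0,0,0,0],
  [0,0,0,0,0,0,0],
  [0,0,0,0,0,0,0],
])

```text
time: 16.27
position: [440.3, -160.9, 14.3]
orientation: [0.5, 0.501, 0.498, -0.501]
wrist_force: [-1.2, 2.3, 10.1]
gripper_width: 0.64
```

Emit:
servo_tool([
  [0,0,0,0,0,0,0],
  [0,0,0,0,0,0,0],
])

```text
time: 16.52
position: [440.3, -160.9, 14.3]
orientation: [0.5, 0.501, 0.498, -0.501]
wrist_force: [-0.2, 2.2, 10.3]
gripper_width: 0.642
```

```bash
python3 plan.py 592 -268 130 0 5;  python3 - <<'E'
from station import r, vision
import cv2
cv2.imwrite("pics/w9.png",vision.snapshot("wrist")[:,:,::-1])
E
```

```text
t 16.52 pos [ 440.3 -160.9   14.3] err [ 151.7 -107.1  115.7] rv [-0.22  0.04 -0.12] F [-0.2  2.2 10.3] g 0.642
-0.0231 0.0305 0.0213 -0.04 0.01 -0.02
-0.0231 0.0304 0.0213 -0.04 0.01 -0.02
-0.0231 0.0304 0.0214 -0.04 0.01 -0.02
-0.0231 0.0304 0.0214 -0.04 0.01 -0.02
-0.0231 0.0304 0.0214 -0.04 0.01 -0.02
```

View pics/w9.png

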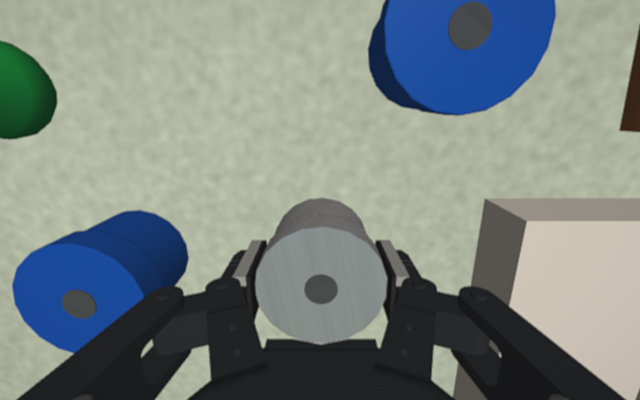

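Emit:
servo_tool([
  [-0.035,0,0,0,0,0,0],
  [-0.045,0,0,0,0,0,0],
  [-0.035,0,0,0,0,0,0],
  [0,0.03,0.021,0,0,0,0],
  [0,0.03,0.021,0,0,0,0],
])

```text
time: 17.2
position: [500.3, -203.5, 129.5]
orientation: [0.5, 0.501, 0.498, -0.501]
wrist_force: [0.7, -1.1, -1.1]
gripper_width: 0.642
```

Emit:
servo_tool([
  [0,0.031,0.022,0,0,0,0],
  [0,0.031,0.022,0,0,0,0],
  [0,0.03,0.021,0,0,0,0],
  [0,0,0,0,0,0,0],
  [0,0,0,0,0,0,0],
])

```text
time: 17.82
position: [590.1, -267.8, 127.7]
orientation: [-0.499, -0.501, -0.499, 0.501]
wrist_force: [0.6, 0.9, -1.3]
gripper_width: 0.64
```

```bash
python3 plan.py 592 -268 25 0 4;  python3 - <<'E'
from station import r, vision
import cv2
cv2.imwrite("pics/w10.png",vision.snapshot("wrist")[:,:,::-1])
E
```

```text
t 17.82 pos [ 590.1 -267.8  127.7] err [   1.9   -0.2 -102.7] rv [-0.23 -0.04  0.07] F [ 0.6  0.9 -1.3] g 0.64
0.0257 0.0005 0.0001 -0.06 -0.01 0.02
0.0257 0.0005 0.0001 -0.06 -0.01 0.02
0.0257 0.0005 0.0001 -0.06 -0.01 0.02
0.0257 0.0005 0.0001 -0.06 -0.01 0.02
```

View pics/w10.png

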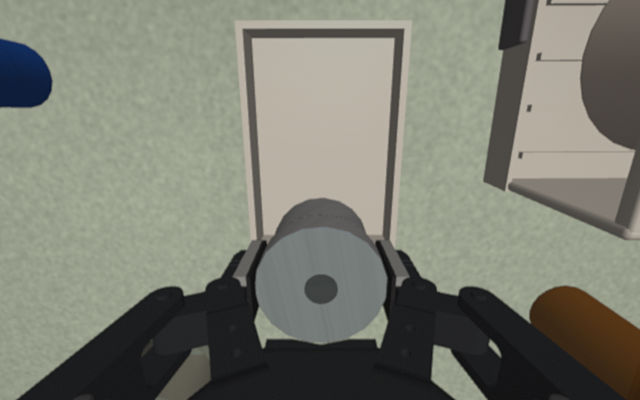

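```bash
python3 - <<'E'
from station import r, vision
from h import *
i=vision.camera_info("wrist")
for n,u,v,z in [("tl",236,22,35),("tr",412,21,35),("ml",250,215,35),("mr",397,215,35),("in bot l",258,240,5),("bottle edge",535,300,100),("bottle0",535,300,0),("bottle1",535,300,200)]:
    print(n,onz(i,u,v,z).round(1))
E
```

```text
tl [ 531.8 -136.7   35. ]
tr [ 654.6 -136.5   35. ]
ml [ 531.5 -279.7   35. ]
mr [ 654.1 -280.1   35. ]
in bot l [ 529.9 -316.     5. ]
bottle edge [ 731.7 -316.5  100. ]
bottle0 [ 814.8 -387.7    0. ]
bottle1 [ 648.7 -245.2  200. ]
```

Emit:
servo_tool([
  [0.03,0.001,0,0,0,0,0],
  [0.035,0.001,0,0,0,0,0],
  [0.032,0,0,0,0,0,0],
  [0,0,0,0,0,0,0],
  [0,0,0,0,0,0,0],
])

```text
time: 18.5
position: [593.3, -268.2, 32.0]
orientation: [0.499, 0.501, 0.499, -0.501]
wrist_force: [0.7, -0.3, -1.8]
gripper_width: 0.635
```

Emit:
servo_tool([
  [0,0,0,0,0,0,0],
])

```text
time: 18.62
position: [594.1, -268.6, 32.7]
orientation: [0.5, 0.501, 0.498, -0.501]
wrist_force: [0.1, -0.6, -1.5]
gripper_width: 0.64
```

Emit:
servo_tool([
  [0.006,-0.001,0,0,0,0,0],
  [0.0045,0,0,0,0,0,0],
  [0.002,0,0,0,0,0,0],
  [0.0005,0,0,0,0,0,0],
  [0,0,0,0,0,0,0],
])

```text
time: 19.25
position: [591.9, -268.2, 19.4]
orientation: [-0.499, -0.501, -0.499, 0.501]
wrist_force: [-6.3, 2.7, 14.5]
gripper_width: 0.639
```

Emit:
servo_tool([
  [0,0,0,0,0,0,0.75],
  [0,0,0,0,0,0,0.8],
  [0,0,0,0,0,0,0.8],
])

```text
time: 19.62
position: [592.0, -268.2, 17.5]
orientation: [-0.499, -0.501, -0.499, 0.501]
wrist_force: [0.0, -0.1, -0.5]
gripper_width: 0.799
```

Emit:
servo_tool([
  [-0.01,0,0,0,0,0,0.8],
  [-0.03,0,0,0,0,0,0.8],
  [-0.05,0,0,0,0,0,1],
  [-0.06,0,0,0,0,0,1],
  [-0.03,-0.02,-0.045,0,0,0,1],
])

```text
time: 20.25
position: [574.9, -225.4, 202.4]
orientation: [0.501, 0.503, 0.496, -0.501]
wrist_force: [-0.0, 0.2, -1.2]
gripper_width: 0.997
```

```bash
python3 plan.py 422 9 200 0 6;  python3 - <<'E'
from station import r, vision
import cv2
cv2.imwrite("pics/w11.png",vision.snapshot("wrist")[:,:,::-1])
E
```

```text
t 20.25 pos [ 574.9 -225.4  202.4] err [-152.9  234.4   -2.4] rv [-0.37  0.19 -0.42] F [-0.   0.2 -1.2] g 0.997
0.0001 -0.0257 -0.0389 -0.06 0.03 -0.07
0.0001 -0.0257 -0.0389 -0.06 0.03 -0.07
0.0002 -0.0257 -0.039 -0.06 0.03 -0.07
0.0002 -0.0256 -0.039 -0.06 0.03 -0.07
0.0003 -0.0256 -0.039 -0.06 0.03 -0.07
0.0003 -0.0255 -0.039 -0.06 0.03 -0.07
```

View pics/w11.png

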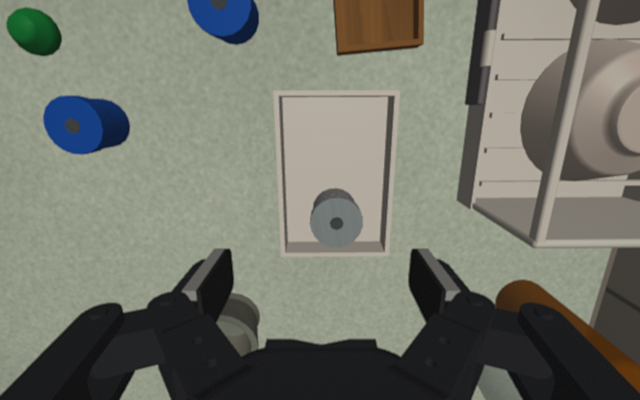

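Squat tin stands in the caddy (about pixel 336,222). Next the tall tin.

Emit:
servo_tool([
  [0,-0.026,-0.039,0,0,0,1],
  [0,-0.026,-0.039,0,0,0,1],
  [0,-0.026,-0.039,0,0,0,1],
  [0,-0.026,-0.039,0,0,0,1],
  [0,-0.025,-0.038,0,0,0,1],
])

```text
time: 20.92
position: [443.0, -27.5, 198.3]
orientation: [0.499, 0.501, 0.499, -0.501]
wrist_force: [1.5, 0.7, 0.6]
gripper_width: 1.0
```

Emit:
servo_tool([
  [0,-0.021,-0.034,0,0,0,1],
  [0,0,0,0,0,0,1],
  [0,0,0,0,0,0,1],
])

```text
time: 21.3
position: [423.8, 5.3, 198.4]
orientation: [0.5, 0.501, 0.499, -0.5]
wrist_force: [0.2, -0.3, -0.4]
gripper_width: 0.995
```

```bash
python3 plan.py 422 9 200 0 1;  python3 - <<'E'
from station import r, vision
import cv2
cv2.imwrite("pics/w12.png",vision.snapshot("wrist")[:,:,::-1])
E
```

```text
t 21.3 pos [423.8   5.3 198.4] err [-1.8  3.7  1.6] rv [-0.18  0.01 -0.09] F [ 0.2 -0.3 -0.4] g 0.995
-0.0016 -0.0018 -0.0037 -0.18 0.01 -0.09
```

View pics/w12.png

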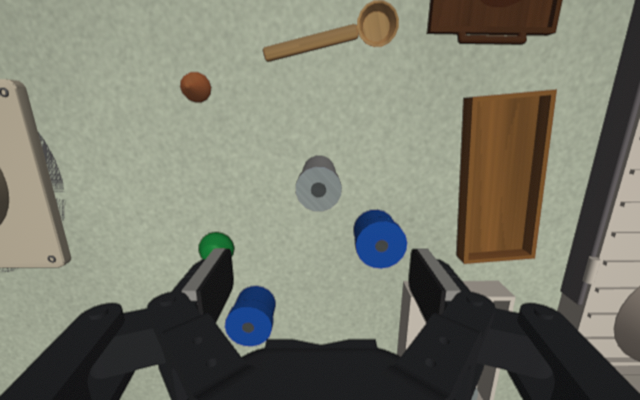

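```bash
python3 - <<'E'
from station import r, vision
from h import *
i=vision.camera_info("wrist")
for n,u,v,z in [("tall",318,189,84),("blue1",381,245,48),("spB",377,24,14),("spE",265,54,8),("cut tl",464,98,22),("cut tr",556,91,22),("cut br",536,257,22),("cut bl",457,263,22)]:
    print(n,onz(i,u,v,z).round(1))
E
```

```text
tall [422.5   9.3  84. ]
blue1 [489.4 -62.5  48. ]
spB [480.3 156.4  14. ]
spE [369. 131.   8.]
cut tl [570.4  87.5  22. ]
cut tr [662.3  93.9  22. ]
cut br [679.6 -91.4  22. ]
cut bl [586.9 -98.8  22. ]
```

Emit:
servo_tool([
  [0.03,-0.001,-0.003,0,0,0,1],
  [0.045,0,-0.001,0,0,0,1],
  [0.05,0,0,0,0,0,1],
  [0.035,0,0,0,0,0,1],
  [0,0,0,0,0,0,1],
])

```text
time: 21.98
position: [420.9, 8.7, 35.8]
orientation: [-0.497, -0.5, -0.5, 0.503]
wrist_force: [0.9, 0.3, -0.3]
gripper_width: 1.001
```

Emit:
servo_tool([
  [0,0,0,0,0,0,1],
  [0,0,0,0,0,0,0],
  [0,0,0,0,0,0,0],
  [0,0,0,0,0,0,0],
  [0,0,0,0,0,0,0],
])

```text
time: 22.6
position: [422.8, 9.4, 38.9]
orientation: [0.5, 0.501, 0.499, -0.5]
wrist_force: [-2.2, -0.8, 10.9]
gripper_width: 0.48
```

Emit:
servo_tool([
  [0,0,0,0,0,0,0],
  [0,0,0,0,0,0,0],
  [0,0,0,0,0,0,0],
])

```text
time: 22.98
position: [422.8, 9.4, 38.9]
orientation: [0.5, 0.501, 0.499, -0.5]
wrist_force: [-2.0, -0.5, 11.4]
gripper_width: 0.482
```

```bash
python3 plan.py 593 -188 180 0 6;  python3 - <<'E'
from station import r, vision
import cv2
cv2.imwrite("pics/w13.png",vision.snapshot("wrist")[:,:,::-1])
E
```

```text
t 22.98 pos [422.8   9.4  38.9] err [ 170.2 -197.4  141.1] rv [-0.21  0.   -0.11] F [-2.  -0.5 11.4] g 0.482
-0.0235 0.0285 0.0328 -0.03 0.0 -0.02
-0.0235 0.0285 0.0328 -0.03 0.0 -0.02
-0.0235 0.0285 0.0328 -0.03 0.0 -0.02
-0.0235 0.0284 0.0329 -0.03 0.0 -0.02
-0.0235 0.0284 0.0329 -0.03 0.0 -0.02
-0.0235 0.0284 0.0329 -0.03 0.0 -0.02
```

View pics/w13.png

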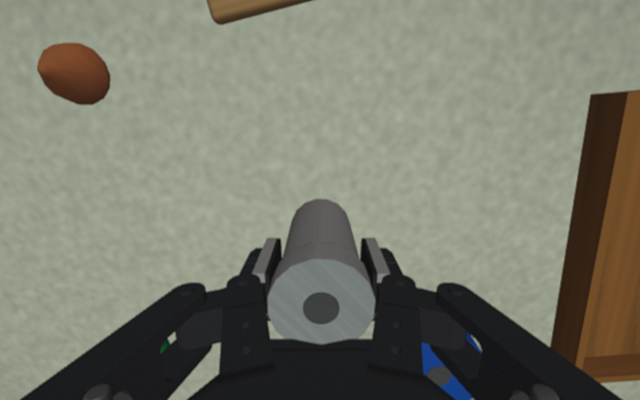

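Emit:
servo_tool([
  [-0.035,0,0,0,0,0,0],
  [-0.045,0,0,0,0,0,0],
  [-0.035,0,0,0,0,0,0],
  [0,0.028,0.033,0,0,0,0],
  [0,0.029,0.033,0,0,0,0],
])

```text
time: 23.65
position: [479.8, -57.3, 154.2]
orientation: [0.5, 0.501, 0.499, -0.5]
wrist_force: [1.7, 1.3, -1.2]
gripper_width: 0.478
```

Emit:
servo_tool([
  [0,0.029,0.033,0,0,0,0],
  [0,0.029,0.033,0,0,0,0],
  [0,0.029,0.033,0,0,0,0],
  [0,0.026,0.031,0,0,0,0],
  [0,0,0,0,0,0,0],
])

```text
time: 24.28
position: [592.9, -189.2, 153.1]
orientation: [0.499, 0.502, 0.498, -0.501]
wrist_force: [-0.9, 0.3, -2.1]
gripper_width: 0.481
```

Emit:
servo_tool([
  [0,0,0,0,0,0,0],
])

```text
time: 24.4
position: [590.4, -186.7, 152.5]
orientation: [-0.498, -0.501, -0.5, 0.501]
wrist_force: [-0.5, 0.3, -1.6]
gripper_width: 0.479
```

```bash
python3 plan.py 593 -188 49 0 4;  python3 - <<'E'
from station import r, vision
import cv2
cv2.imwrite("pics/w14.png",vision.snapshot("wrist")[:,:,::-1])
cv2.imwrite("pics/s14.png",vision.snapshot("side")[:,:,::-1])
E
```

```text
t 24.4 pos [ 590.4 -186.7  152.5] err [   2.6   -1.3 -103.5] rv [-0.23 -0.04  0.09] F [-0.5  0.3 -1.6] g 0.479
0.0259 0.0007 0.0003 -0.06 -0.01 0.02
0.0259 0.0007 0.0003 -0.06 -0.01 0.02
0.0259 0.0007 0.0003 -0.06 -0.01 0.02
0.0259 0.0007 0.0003 -0.06 -0.01 0.02
```

View pics/w14.png

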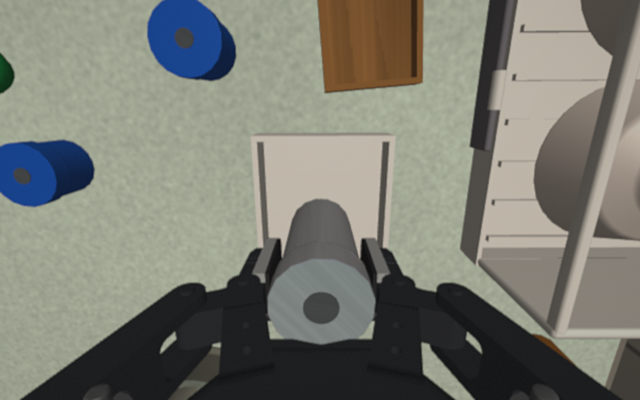

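View pics/s14.png

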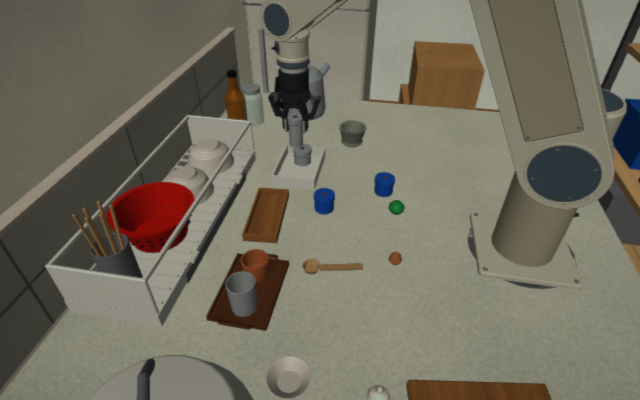

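Emit:
servo_tool([
  [0.03,0.001,0,0,0,0,0],
  [0.04,0.0005,0,0,0,0,0],
  [0.028,0,0,0,0,0,0],
  [0,0,0,0,0,0,0],
  [0,0,0,0,0,0,0],
])

```text
time: 25.12
position: [593.4, -187.0, 56.0]
orientation: [0.5, 0.501, 0.499, -0.501]
wrist_force: [0.7, 0.2, -0.2]
gripper_width: 0.477
```

Emit:
servo_tool([
  [0,0,0,0,0,0,0],
])

```text
time: 25.25
position: [593.9, -187.4, 56.5]
orientation: [0.5, 0.501, 0.498, -0.5]
wrist_force: [0.4, -0.4, -1.4]
gripper_width: 0.476
```

Emit:
servo_tool([
  [0.006,-0.0005,0,0,0,0,0],
  [0.004,0,0,0,0,0,0],
  [0.0015,0,0,0,0,0,0],
  [0,0,0,0,0,0,0],
  [0,0,0,0,0,0,0],
])

```text
time: 25.88
position: [592.3, -187.3, 44.0]
orientation: [-0.499, -0.501, -0.499, 0.501]
wrist_force: [-3.0, 0.4, 7.2]
gripper_width: 0.477
```

Emit:
servo_tool([
  [0,0,0,0,0,0,0.6],
  [0,0,0,0,0,0,0.7],
  [0,0,0,0,0,0,0.7],
])

```text
time: 26.25
position: [592.4, -187.3, 43.2]
orientation: [-0.499, -0.501, -0.499, 0.501]
wrist_force: [-0.1, -0.2, 0.3]
gripper_width: 0.696
```

Emit:
servo_tool([
  [-0.015,0,0,0,0,0,0.7],
  [-0.045,0,0,0,0,0,0.7],
  [-0.06,0,0,0,0,0,1],
  [-0.04,0,0,0,0,0,1],
  [0,0,0,0,0,0,1],
])

```text
time: 26.88
position: [594.8, -188.0, 208.5]
orientation: [0.502, 0.502, 0.496, -0.5]
wrist_force: [0.9, 0.2, 0.0]
gripper_width: 0.999
```

```bash
python3 plan.py 435.5 146 180 -78 9;  python3 - <<'E'
from station import r, vision
import cv2
cv2.imwrite("pics/w15.png",vision.snapshot("wrist")[:,:,::-1])
E
```

```text
t 26.88 pos [ 594.8 -188.   208.5] err [-159.3  334.   -28.5] rv [77.78 -0.18 -0.49] F [0.9 0.2 0. ] g 0.999
0.0029 -0.0179 -0.0371 8.64 -0.02 -0.05
0.0029 -0.0232 -0.034 8.64 -0.02 -0.05
0.0029 -0.0281 -0.0301 8.64 -0.02 -0.05
0.003 -0.0323 -0.0255 8.64 -0.02 -0.05
0.003 -0.0357 -0.0204 8.64 -0.02 -0.05
0.003 -0.0384 -0.0148 8.64 -0.02 -0.05
0.003 -0.0402 -0.0089 8.64 -0.02 -0.05
0.0031 -0.041 -0.0027 8.64 -0.02 -0.05
0.0031 -0.041 0.0035 8.64 -0.02 -0.05
```

View pics/w15.png

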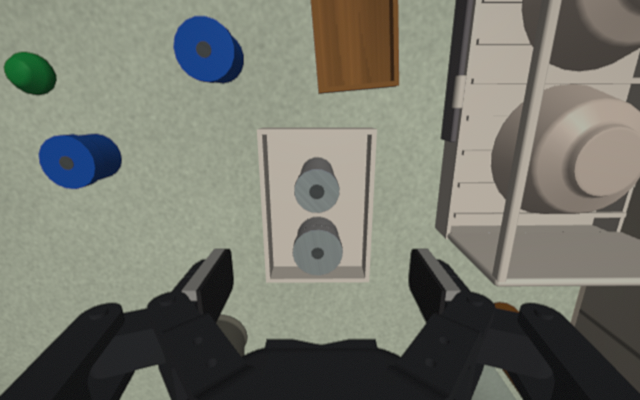

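Both tins stand in the caddy (lid dots at 317,191 and 318,253). On to the spoon.

Emit:
servo_tool([
  [0.003,-0.018,-0.037,8.6,0,0,1],
  [0.003,-0.023,-0.034,8.6,0,0,1],
  [0.003,-0.028,-0.03,8.6,0,0,1],
  [0.003,-0.032,-0.0255,8.6,0,0,1],
  [0.003,-0.036,-0.02,8.6,0,0,1],
])

```text
time: 27.55
position: [501.7, -1.1, 187.0]
orientation: [-0.279, -0.649, -0.279, 0.651]
wrist_force: [1.2, 1.2, -0.2]
gripper_width: 0.997
```

Emit:
servo_tool([
  [0.003,-0.038,-0.015,8.6,0,0,1],
  [0.003,-0.04,-0.009,8.6,0,0,1],
  [0.003,-0.041,-0.003,8.6,0,0,1],
  [0.003,-0.041,0.0035,8.6,0,0,1],
  [0,0,0,0,0,0,1],
])

```text
time: 28.18
position: [430.5, 147.3, 175.1]
orientation: [-0.077, -0.702, -0.077, 0.704]
wrist_force: [0.3, -0.1, 0.4]
gripper_width: 1.003
```

Emit:
servo_tool([
  [0,0,0,0,0,0,1],
])

```text
time: 28.3
position: [432.4, 145.7, 175.7]
orientation: [-0.077, -0.702, -0.077, 0.703]
wrist_force: [-0.3, 0.5, -0.4]
gripper_width: 1.004
```

```bash
python3 plan.py 435.5 146 180 -78 1;  python3 - <<'E'
from station import r, vision
import cv2
cv2.imwrite("pics/w16.png",vision.snapshot("wrist")[:,:,::-1])
E
```

```text
t 28.3 pos [432.4 145.7 175.7] err [3.1 0.3 4.3] rv [ 0.51  0.08 -0.02] F [-0.3  0.5 -0.4] g 1.004
-0.0043 0.0003 -0.0031 0.51 0.08 -0.02
```

View pics/w16.png

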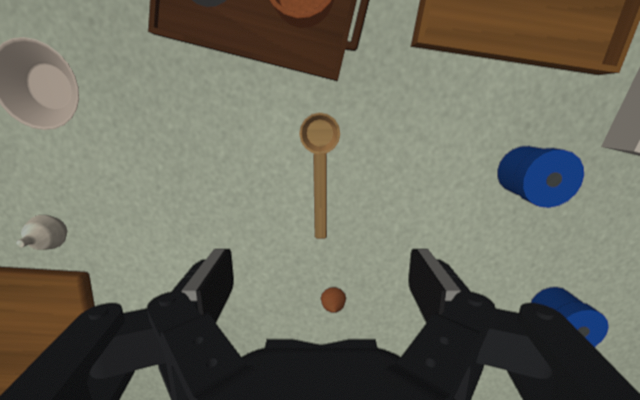

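```bash
python3 - <<'E'
from station import r, vision
from h import *
i=vision.camera_info("wrist")
for n,u,v,z in [("spB",320,133,14),("spE",320.5,238,9),("spJ",320,154,9)]:
    print(n,onz(i,u,v,z).round(1))
E
```

```text
spB [481.7 156.5  14. ]
spE [368.6 131.    9. ]
spJ [460.6 151.8   9. ]
```

Emit:
servo_tool([
  [0.035,0.0003,-0.003,0,0,0,0.45],
  [0.05,0,-0.0015,0,0,0,0.45],
  [0.05,0,0,0,0,0,0.45],
  [0.02,0,0,0,0,0,0.45],
  [0,0,0,0,0,0,0.45],
])

```text
time: 28.98
position: [436.5, 145.3, 19.8]
orientation: [-0.076, -0.702, -0.076, 0.704]
wrist_force: [0.0, -0.7, 0.2]
gripper_width: 0.451
```

Emit:
servo_tool([
  [0,0,0,0,0,0,0.45],
  [0,0,0,0,0,0,0.45],
])

```text
time: 29.22
position: [438.2, 146.6, 22.4]
orientation: [0.076, 0.704, 0.076, -0.702]
wrist_force: [0.3, -0.3, -0.0]
gripper_width: 0.454
```

```bash
python3 plan.py 437 146.4 5 -77.3 1;  python3 - <<'E'
from station import r, vision
import cv2
cv2.imwrite("pics/w17.png",vision.snapshot("wrist")[:,:,::-1])
E
```

```text
t 29.23 pos [438.2 146.6  22.4] err [ -1.2  -0.2 -17.4] rv [-0.33 -0.13  0.01] F [ 0.3 -0.3 -0. ] g 0.454
0.0174 -0.0 0.0013 -0.33 -0.13 0.01
```

View pics/w17.png

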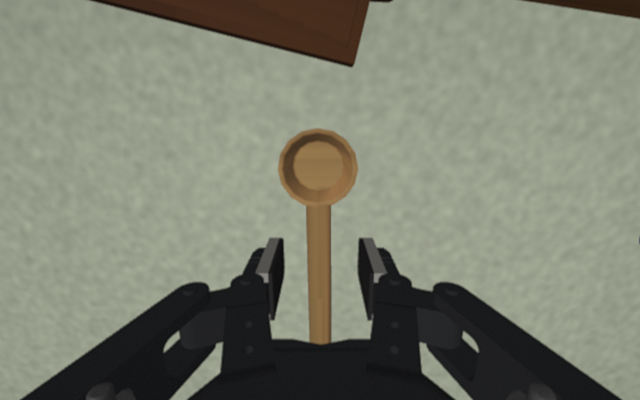

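Emit:
servo_tool([
  [0.008,0,0.001,0,0,0,0.45],
  [0.007,0,0,0,0,0,0.45],
  [0.0025,0,0,0,0,0,0.45],
  [0,0,0,0,0,0,0.45],
  [0,0,0,0,0,0,0.45],
])

```text
time: 29.9
position: [436.3, 146.4, 3.8]
orientation: [-0.076, -0.703, -0.076, 0.703]
wrist_force: [0.3, -0.2, 0.3]
gripper_width: 0.451
```

Emit:
servo_tool([
  [0,0,0,0,0,0,0],
  [0,0,0,0,0,0,0],
  [0,0,0,0,0,0,0],
  [0,0,0,0,0,0,0],
  [0,0,0,0,0,0,0],
])

```text
time: 30.52
position: [436.4, 146.4, 4.2]
orientation: [0.076, 0.703, 0.076, -0.703]
wrist_force: [-0.3, -0.1, 6.1]
gripper_width: 0.139
```

```bash
python3 plan.py 437 146.4 5 -77.3 1;  python3 - <<'E'
from station import r, vision
import cv2
cv2.imwrite("pics/w18.png",vision.snapshot("wrist")[:,:,::-1])
E
```

```text
t 30.52 pos [436.4 146.4   4.2] err [ 0.6 -0.   0.8] rv [-0.32 -0.02  0.  ] F [-0.3 -0.1  6.1] g 0.139
-0.0008 0.0002 -0.0006 -0.32 -0.02 0.0
```

View pics/w18.png

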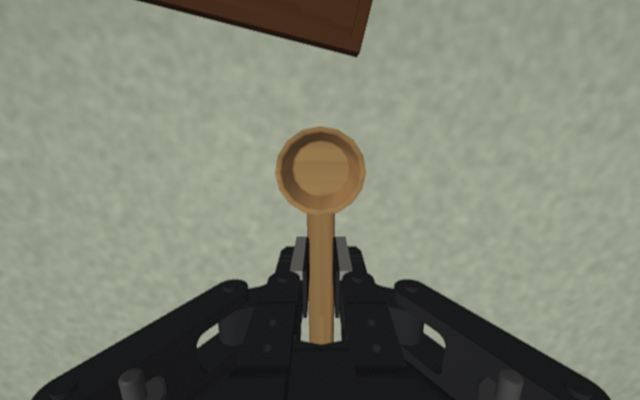

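Emit:
servo_tool([
  [-0.03,0,0,0,0,0,0],
  [-0.045,0,0,0,0,0,0],
  [-0.05,0,0,0,0,0,0],
  [0,0,0,0,0,0,0],
])

```text
time: 31.08
position: [438.7, 147.1, 132.1]
orientation: [0.076, 0.706, 0.077, -0.7]
wrist_force: [0.7, -1.0, -0.7]
gripper_width: 0.139
```

```bash
python3 plan.py 625 -1 130 5.2 9;  python3 - <<'E'
from station import r, vision
import cv2
cv2.imwrite("pics/w19.png",vision.snapshot("wrist")[:,:,::-1])
E
```

```text
t 31.07 pos [438.7 147.1 132.1] err [ 186.3 -148.1   -2.1] rv [-82.82  -0.38  -0.28] F [ 0.7 -1.  -0.7] g 0.139
0.0003 0.0205 -0.0167 -9.2 -0.04 -0.03
0.0003 0.0229 -0.0132 -9.2 -0.04 -0.03
0.0003 0.0247 -0.0094 -9.2 -0.04 -0.03
0.0003 0.0259 -0.0053 -9.2 -0.04 -0.03
0.0003 0.0264 -0.0011 -9.2 -0.04 -0.03
0.0003 0.0263 0.0032 -9.2 -0.04 -0.03
0.0002 0.0254 0.0073 -9.2 -0.04 -0.03
0.0002 0.0239 0.0113 -9.2 -0.04 -0.03
0.0002 0.0218 0.015 -9.2 -0.04 -0.03
```

View pics/w19.png

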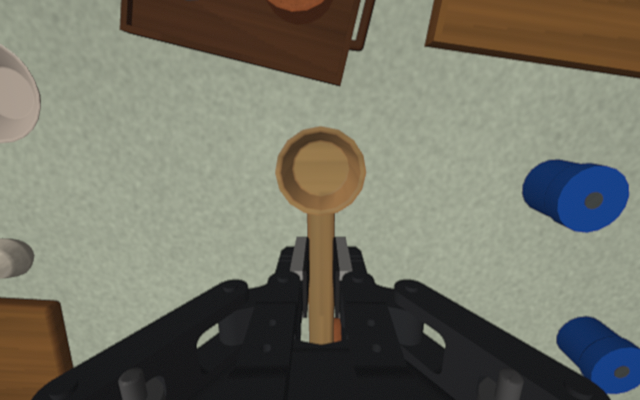

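Spoon held level, unchanged in the jaws.

Emit:
servo_tool([
  [0,0.0205,-0.017,-9.2,0,0,0],
  [0,0.023,-0.013,-9.2,0,0,0],
  [0,0.025,-0.0095,-9.2,0,0,0],
  [0,0.026,-0.005,-9.2,0,0,0],
  [0,0.0265,-0.001,-9.2,0,0,0],
])

```text
time: 31.75
position: [539.5, 62.8, 126.9]
orientation: [-0.346, -0.615, -0.347, 0.617]
wrist_force: [0.0, -0.8, 0.1]
gripper_width: 0.133
```

Emit:
servo_tool([
  [0,0.0265,0.003,-9.2,0,0,0],
  [0,0.0255,0.007,-9.2,0,0,0],
  [0,0.024,0.011,-9.2,0,0,0],
  [0,0.022,0.015,-9.2,0,0,0],
  [0,0,0,0,0,0,0],
])

```text
time: 32.38
position: [623.8, -2.8, 126.8]
orientation: [0.521, 0.477, 0.522, -0.478]
wrist_force: [-1.2, 1.1, -0.7]
gripper_width: 0.139
```

Emit:
servo_tool([
  [0,0,0,0,0,0,0],
])

```text
time: 32.5
position: [622.1, -1.5, 127.2]
orientation: [0.521, 0.477, 0.522, -0.478]
wrist_force: [-0.8, 0.3, -0.3]
gripper_width: 0.136
```

```bash
python3 plan.py 625 -1 130 5.2 1;  python3 - <<'E'
from station import r, vision
import cv2
cv2.imwrite("pics/w20.png",vision.snapshot("wrist")[:,:,::-1])
E
```

```text
t 32.5 pos [622.1  -1.5 127.2] err [2.9 0.5 2.8] rv [-0.17 -0.03  0.18] F [-0.8  0.3 -0.3] g 0.136
-0.0028 0.003 -0.0002 -0.17 -0.03 0.18
```

View pics/w20.png

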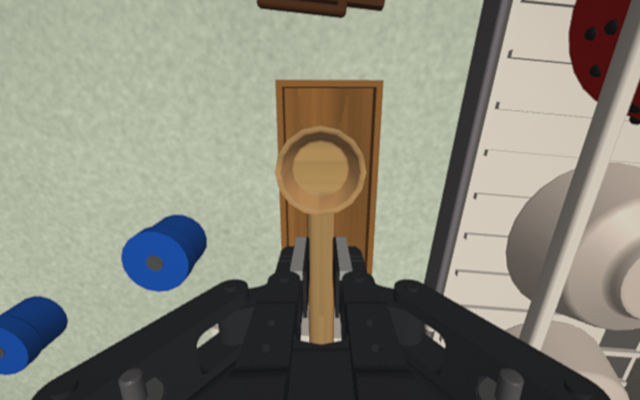

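```bash
python3 - <<'E'
from station import r, vision
from h import *
i=vision.camera_info("wrist"); s=r.state(); M=rot(s).as_matrix()
for n,u,v,z in [("tl",276,81,22),("tr",383,81,22),("l",286,250,22),("r",372,250,22)]:
    p=onz(i,u,v,z); print(n,p.round(1),(M.T@(p-s['position'])).round(1))
E
```

```text
tl [579.8  88.5  22. ] [105.8 -34.  -93.1]
tr [662.4  95.8  22. ] [105.5  48.9 -93.1]
l [595.6 -54.8  22. ] [105.7 -30.9  51. ]
r [673.7 -47.7  22. ] [105.5  47.5  50.9]
```

Emit:
servo_tool([
  [0.03,0.004,0.001,0,0,0,0],
  [0.04,0.002,0,0,0,0,0],
  [0.025,0,0,0,0,0,0],
  [0,0,0,0,0,0,0],
  [0,0,0,0,0,0,0],
])

```text
time: 33.17
position: [630.0, -1.9, 34.7]
orientation: [0.522, 0.477, 0.522, -0.477]
wrist_force: [0.5, 0.7, 0.1]
gripper_width: 0.134
```

```bash
python3 plan.py 628 -2 10 5.2 1;  python3 - <<'E'
from station import r, vision
import cv2
cv2.imwrite("pics/w21.png",vision.snapshot("wrist")[:,:,::-1])
E
```

```text
t 33.17 pos [630.   -1.9  34.7] err [ -2.   -0.1 -24.7] rv [-0.03  0.   -0.05] F [0.5 0.7 0.1] g 0.134
0.0247 -0.002 -0.0001 -0.03 0.0 -0.05
```

View pics/w21.png

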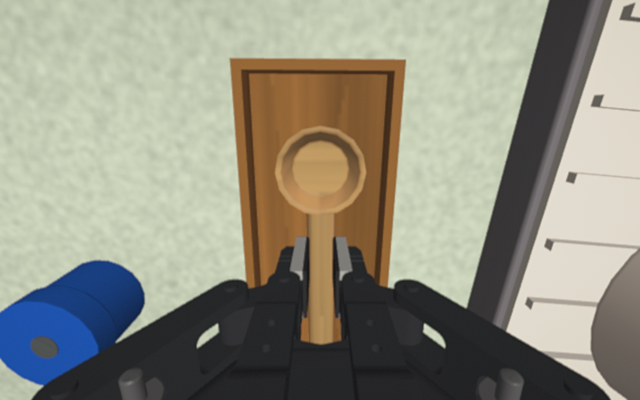

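Centred and aligned; lower gently.

Emit:
servo_tool([
  [0.01,0,0,0,0,0,0],
  [0.008,0,0,0,0,0,0],
  [0.004,0,0,0,0,0,0],
  [0,0,0,0,0,0,0],
  [0,0,0,0,0,0,0],
])

```text
time: 33.85
position: [629.8, -2.3, 11.9]
orientation: [0.522, 0.477, 0.522, -0.477]
wrist_force: [0.6, 0.5, 0.1]
gripper_width: 0.136
```

Emit:
servo_tool([
  [0.0015,0,0,0,0,0,0],
  [0.0012,0,0,0,0,0,0],
  [0,0,0,0,0,0,0],
  [0,0,0,0,0,0,0],
])

```text
time: 34.35
position: [629.8, -2.3, 9.3]
orientation: [0.522, 0.477, 0.522, -0.477]
wrist_force: [-0.4, 0.7, 0.6]
gripper_width: 0.138
```

Emit:
servo_tool([
  [0.001,0,0,0,0,0,0],
  [0,0,0,0,0,0,0],
  [0,0,0,0,0,0,0],
])

```text
time: 34.72
position: [629.9, -2.3, 9.2]
orientation: [0.522, 0.477, 0.522, -0.477]
wrist_force: [-3.1, 0.1, 10.1]
gripper_width: 0.141
```

Contact. Open a little and rise.

Emit:
servo_tool([
  [0,0,0,0,0,0,0.2],
  [0,0,0,0,0,0,0.3],
  [0,0,0,0,0,0,0.3],
])

```text
time: 35.1
position: [629.6, -2.2, 7.9]
orientation: [0.522, 0.477, 0.522, -0.477]
wrist_force: [0.1, -0.4, -0.9]
gripper_width: 0.298
```

Emit:
servo_tool([
  [-0.01,0,0,0,0,0,0.3],
  [-0.03,0,0,0,0,0,0.3],
  [-0.05,0,0,0,0,0,0.3],
  [-0.06,0,0,0,0,0,0.5],
  [-0.04,-0.04,0,0,0,0,1],
])

```text
time: 35.72
position: [592.7, -5.9, 202.1]
orientation: [0.524, 0.478, 0.52, -0.475]
wrist_force: [0.5, 0.6, 0.8]
gripper_width: 0.7
```

Emit:
servo_tool([
  [0,-0.06,0,0,0,0,1],
  [0,-0.05,0,0,0,0,1],
  [0,0,0,0,0,0,1],
  [0,0,0,0,0,0,1],
])

```text
time: 36.22
position: [481.6, -15.9, 199.1]
orientation: [0.523, 0.478, 0.521, -0.476]
wrist_force: [0.5, 0.5, -0.7]
gripper_width: 1.001
```

```bash
python3 - <<'E'
from station import r, vision
import cv2
print(r.state()['time'],r.state()['position'])
for n in ["wrist","side","scene"]:
    cv2.imwrite(f"pics/f_{n}.png",vision.snapshot(n)[:,:,::-1])
a=cv2.imread("pics/f_side.png"); cv2.imwrite("pics/f_sidez.png",cv2.resize(a[110:400,180:420],None,fx=2,fy=2,interpolation=cv2.INTER_CUBIC))
E
```

```text
36.225 [481.57688384 -15.86852223 199.09763087]
```

View pics/f_wrist.png

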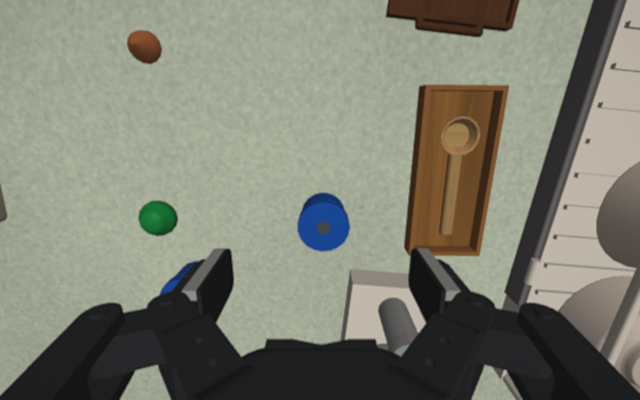

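View pics/f_sidez.png

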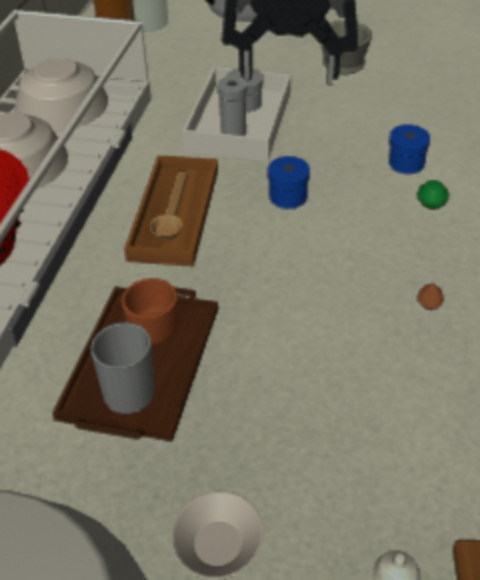

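View pics/f_scene.png

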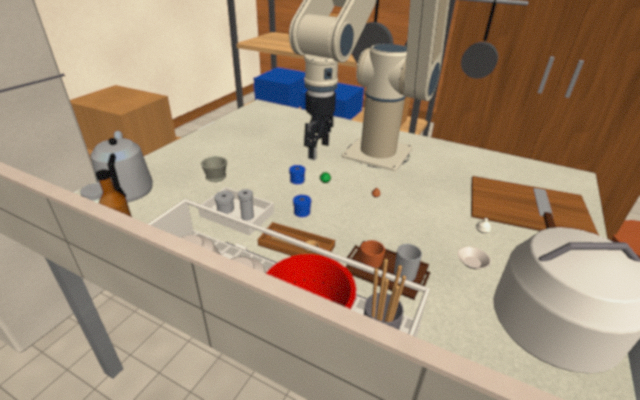

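The final pictures show the spoon flat and lengthwise in the cutlery tray, both cups upright on the tea tray and both tins upright in the caddy. The mortar, sauce dish and blue tins are where they were, and the arm is clear of everything.

```bash
python3 -c "
from station import hand_in
print(hand_in())"
```

```text
the job is handed in; nothing more can be done
None
```

The job is done and handed in at about 36 s of the 120 s allowed. In the order asked, I placed:
- **Cups:** the brown tea cup and the steel cup, upright on the tea tray.
- **Tins:** the squat tin and the tall tin, upright in the caddy.
- **Spoon:** the wooden spoon, flat and lengthwise in the cutlery tray.

I lowered each thing until the wrist force showed contact, about 7–15 N, before opening the jaws.

The last wrist, side and scene pictures showed all five inside their trays, with the gripper open and clear of everything. The mortar, sauce dish and blue tins looked unmoved. No checks failed. Two position estimates disagreed: some tea-tray and steel-cup readings by about 5 mm, partly because one picture was taken while the arm was still settling, and the cutlery tray's centre by about 5 mm. Both were within the room available.

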